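# Free and hold back the belt tension arm

### The job

The belt has to go back on the small belt drive unit. Take the mallet by its handle and knock the unit's locking pin fully down with the mallet's head, which frees the sprung tension arm; stand the mallet back on the bench on its head, as it was, and let it go. Then swing the tension arm with the gripper forward against its spring all the way to its stop and finish while holding it there; nothing else lying about may be disturbed.

Things in the scene. Friction and masses are not known exactly. Their poses are not given: they have to be found in the camera images.
- drive: Belt drive unit screwed to the bench: grey base plate 240 (x) x 280 (y) x 12 mm, origin at the centre of its underside, z up, yaw within 0.35 rad. On it, at the unit's x, y in mm: pin boss (35, -84), radius 16, top 50 above the bench; arm pivot (-10, -30), radius 19, top 58; stop post (5.5, 45), top 50; pulleys of radius 38 at (65, 75) and 20 at (82, -18), tops 64.
- pin (a joint): Travel of the locking pin, m: 0 up, 0.012 fully down. It slides straight down in its boss. Its cap, 18 mm across, stands 14 mm above the boss when up, 2 mm when fully down. Spring and friction resist with 9 to 12 N; it stays as deep as it is driven. It starts at 0 to 0.0025. Drive it with the mallet, never with the gripper.
- pin_top (a point): Centre of the top of the pin's cap, 64 mm above the bench when up, 52 mm when down; it moves with the pin. z up.
- idler (a joint): Angle of the sprung tension arm about its upright pivot, rad: 0 at rest, 0.95 at the stop. It grows clockwise seen from above, carrying the arm's end forward (the unit's +x, away from the robot). Until the pin is down it turns no farther than about 0.15. The spring pulls the end post back with about 3 N at rest, 7 N at the stop.
- pivot (a point): Point on the arm's upright pivot axis, 56 mm above the bench, axes as the unit's. The arm is a flat steel bar 16 mm wide, top 50 mm above the bench, with a black jockey wheel of radius 16 on it 60 mm from the pivot, top at 67 mm. At rest it points 145 degrees counter-clockwise from the unit's +x, at the stop 90.6 degrees.
- post_top (a point): Centre of the top of the upright round steel post at the end of the tension arm: 14 mm in diameter, 40 mm tall, top 90 mm above the bench, axis 120 mm from the pivot axis. The frame turns with the arm: x from the pivot outwards, z up. The post can be pinched from above or pushed.
- mallet: Wooden mallet standing on its head: an upright cylinder 40 mm in diameter, 64 mm tall; origin at the centre of its underside (the striking face), z up. Level handle 18 mm wide, 24 mm high, centre line 36 mm above the underside, running along -x to 134 mm from the head's axis. 0.15 to 0.3 kg, mostly the head; a good grip is 50 mm from the head's axis.
- gear: Brass gear with a hub, 35 mm across, 16 mm tall, lying on the unit's base plate; leave alone. Origin at the centre of its underside.
- loupe: Black eye loupe, 36 mm across, 26 mm tall, standing beside the mallet's head; leave alone. Origin at the centre of its underside.
- bench_block: Square steel bench block 65 x 65 x 20 mm; leave alone. Origin at the centre of its underside.
- jar: Small glass jar 48 mm across, 55 mm tall; leave alone. Origin at the centre of its underside.
- file: File with a wooden handle, 215 mm long, lying flat, handle along its -x; leave alone. Origin at the ferrule, on the bench.
- pliers: Black pliers 130 mm long lying flat, jaws along x; leave alone. Origin near the joint, on the bench.
- tin: Flat aluminium tin 60 mm across, 35 mm tall; leave alone. Origin at the centre of its underside.
There are look-alikes about, which are no part of the job. What is shaped like the mallet but orange or pink is not meant.

How it is judged:
On the way, in this order (a step that is already met when the one before it is completed fails the run):
1. the pin is driven down by the mallet (value of joint pin above 0.01 m and contact force between mallet and pin above 0.3 N).
2. the mallet stands on the bench on its head, let go (height (world z) of mallet below 0.01 m and angle between mallet's own z axis and vertical below 0.15 rad and contact force between the fingers and mallet below 0.2 N and linear speed of mallet below 0.02 m/s), for 0.2 s.
3. the tension arm is wound to its stop by the gripper (value of joint idler above 0.88 rad and contact force between the fingers and idler above 1 N), for 0.2 s.
At the end, for the whole second after the job is handed in: The fingers hold the tension arm (over 1 N), still, within 0.07 rad of its stop (idler above 0.88); the pin is down over 10 of 12 mm; the mallet stands on its head on the bench (underside below 10 mm, tilt below 0.15 rad), touched by neither fingers nor arm (all of step 3 and velocity of joint idler below 0.1 rad/s and contact force between mallet and idler below 0.1 N and value of joint pin above 0.01 m and height (world z) of mallet below 0.01 m and angle between mallet's own z axis and vertical below 0.15 rad and contact force between the fingers and mallet below 0.2 N); the arm keeps its last pose, push and grip.
It fails at once if the gripper pushes the pin itself (contact force between any of the fingers, the arm and pin above 2 N).
It fails at once if a bystander is disturbed (moved more than 30 mm) (distance of any of gear, loupe, bench_block, jar, file, pliers, tin from where it was at the start of the episode above 0.03 m).
It also fails if it takes over 48 s, if anything falls off the work surface, if the arm or the gripper's body presses on something with over 40 N, if the wrist force passes 120 N, or if a joint passes its speed limit or range.

### The arm

A 6-joint arm with a two-finger parallel gripper is mounted at the origin on the work surface. World frame = base frame: x ahead of the robot, y to its left, z up, the work surface at z = 0. Lengths are in m, angles in rad, forces in N, time in s.
With the tool pointing down it reaches from about 0.375 to 0.9 m from the base axis. Payload 3.1 kg.
Tool frame: the origin (TCP) lies midway between the tips of the shut fingers; the grasp point (between the pads) lies 19 mm behind it; x points along the fingers, y is the direction in which the jaws open and shut, and the axes are right-handed (so a half turn about x gives the same grasp; the last joint's range is limited). The gripper opens to 85 mm and grips with 20 to 120 N. Pads are 22 mm wide; open, the fingers measure 114 mm over their backs; the gripper's body (76 mm by 85 mm) begins 54 mm behind the grasp point. The pads swing forward as they close: fully open they stand 13 mm farther back than shut.
Start: joints at [0.992, 0.527, 1.433, -0, 1.181, -0.178], TCP at [0.244, 0.575, 0.231] pointing down, gripper open.
Joint ranges: [-3.08, 3.08], [-0.75, 2.2], [0.22, 2.44], [-1.43, 4.57], [0, 2.65], [-2.85, 2.85]. Speed limits (rad/s): [2.79, 2.79, 3.14, 3.14, 3.14, 3.14].

### API

Orientations are given as a unit quaternion [x, y, z, w].
In Python, from station import manip gives the robot as it stands.
- The arm moves only by the tool carry_out, never from a script. Its argument "commands" is a list that holds one entry, the list of rows, each a list of 7 numbers: the shift along the tool's x, y, z in units of 25 mm (1.0 is 25 mm), then the turn, a rotation vector about the tool's x, y, z in units of 5 degrees (1.0 is 5 degrees), then the finger opening in mm, from 0 to 85.4. A call has exactly 5 rows; each row is the pose to reach, as a shift and turn from the pose commanded when the call began, along the tool's axes at that moment; what a row does not reach only later rows make up. A row lasts 1/10 s, in which the tool goes at most 50 mm and 8.59 degrees, less where a joint would pass 70% of its speed; a pose out of reach is approached as far as the arm can. A call with a gripper value outside its range is refused whole. The fingers move at their own pace and stop on an object; "force" is the grip in N (left out, the last holds). Time passes only in rows, so rows that repeat a pose let the fingers close, or fill a call up. It gives the time, the measured TCP pose, the force and the opening at its end, in the units of the state.
- manip.sense(): the state, without advancing time (a new reading comes with each control period).
- manip.snapshot(name): name is "side" or "top" or "wrist"; returns a dict with "image" (420x560x3 uint8, red, green, blue), "fx", "fy", "cx", "cy" (pixels), "rvec" (rotation vector, rad) and "tvec" (3), from world to camera coordinates, as OpenCV has them. Camera axes: x right, y down, z forward; pixel columns grow to the right and rows downward; lengths in m; the calibration is good to about 2 mm. A picture is of the moment at which its call begins. There is no depth.
- manip.sign_off(): hands the job in, once; it reports no verdict.
The state is a dict: "t": time; "q": joint angles; "qd": joint speeds; "tau": joint torques, N m; "tcp_pos": TCP position; "tool_rot": TCP orientation; "force": force on the tool from outside, world axes, zero at the start; "ft_torque": the same for the moment, N m; "finger_gap": opening from 0.0 (shut) to 1.0 (fully open).
Only numpy, scipy, OpenCV 4.12 (cv2) and the standard library are available. Lean on these libraries where they do the work, as an engineer would, in place of code of your own. Each camera call takes 0.05 s, during which the arm holds its last target.

## Working session

There is one attempt and no reset: what is moved stays moved. The work goes in short steps, Python scripts to look and compute and a tool call to move; the robot and the scene stay as the last step left them, time stands still between calls to the robot, and variables do not carry over. Pictures are saved under pics/ and viewed, and the job is handed in when it is done.

Besides the shell and the picture viewer there is one more tool, called after "Emit:" as name([rows], argument=value, ...), one row to a line, values as JSON. carry_out: Moves the arm, as the interface text tells. Its arguments: {"type":"object","properties":{"commands":{"type":"array"},"force":{"type":"number"}},"required":["commands"]}

```bash
mkdir -p pics; ls; python3 - <<'E'
from station import manip
import cv2,json,pickle
s=manip.sense(); print(s)
for n in ["side","top","wrist"]:
    d=manip.snapshot(n); cv2.imwrite(f"pics/{n}0.png",d["image"][:,:,::-1]); pickle.dump(d,open(f"{n}0.pkl","wb"))
    print(n,d["fx"],d["fy"],d["cx"],d["cy"],d["rvec"],d["tvec"])
E
```

```text
pics
{'t': 0.0, 'q': array([ 9.91487930e-01,  5.28469208e-01,  1.43390506e+00,  3.27536736e-06,
        1.18143040e+00, -1.78466107e-01]), 'qd': array([ 0.00090488,  0.00274507, -0.00034295, -0.00177813, -0.00105007,
        0.00035452]), 'tau': array([ 3.08850867e-04, -4.42357385e+01, -1.78026885e+01, -3.79941112e-04,
        8.37654748e-03,  1.57977968e-05]), 'tcp_pos': array([0.24341962, 0.57486023, 0.2303309 ]), 'tool_rot': array([ 0.14004642,  0.69324226, -0.14149883,  0.69266172]), 'force': array([-0.08041664, -0.46312599, -0.16428164]), 'ft_torque': array([ 0.01214829, -0.05791184,  0.0553562 ]), 'finger_gap': 1.0015244332208315}
side 407.38493936668505 407.38493936668505 270.66744444279203 210.96057020615635 [ 2.09954548 -0.45231151  0.25817637] [-0.50199344  0.17178029  1.01951974]
top 527.7629324312153 527.7629324312153 277.38982911941423 204.6442316981535 [ 2.1920557  -2.15678816  0.12348152] [-0.0158682   0.54600963  1.51018373]
wrist 376.3624444797935 376.3624444797935 280.01480592556726 203.87127800287672 [-2.38616765 -1.57715715 -0.25628863] [-0.62402086 -0.04083137  0.37992658]
```

View pics/side0.png

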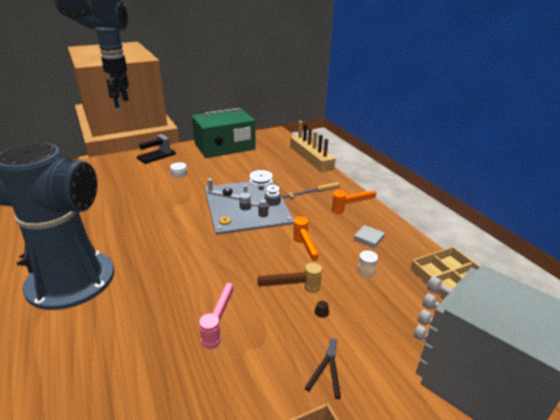

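View pics/top0.png

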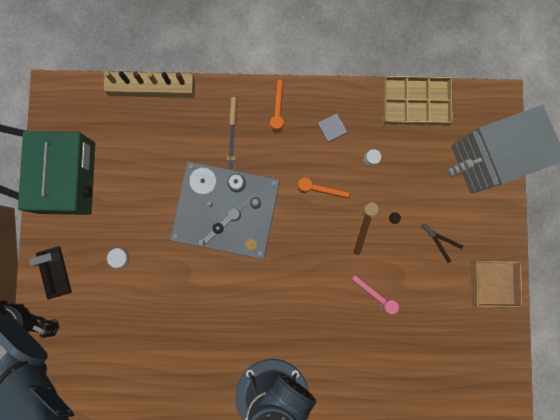

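View pics/wrist0.png

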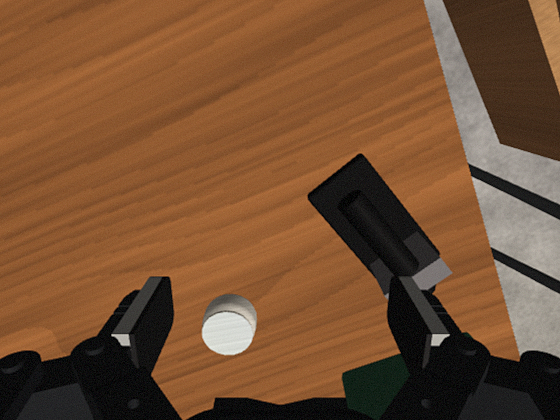

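The side and top views show four mallet shapes. In the top view they are orange at (277,122), orange at (305,185), pink at (391,307), and natural wood with a brown handle at (371,209). The wooden one fits, with the loupe beside its head at (394,218). The drive unit is at about (226,210). I'll enlarge crops to confirm.

```bash
cat > h.py <<'E'
import numpy as np,cv2,pickle
from scipy.spatial.transform import Rotation as R
def cam(d):
    K=np.array([[d["fx"],0,d["cx"]],[0,d["fy"],d["cy"]],[0,0,1.]])
    Rm=R.from_rotvec(np.ravel(d["rvec"])).as_matrix(); t=np.ravel(d["tvec"]); return K,Rm,t
def ray(d,uv):
    K,Rm,t=cam(d); v=Rm.T@np.linalg.inv(K)@np.array([uv[0],uv[1],1.]); return -Rm.T@t, v/np.linalg.norm(v)
def onz(d,uv,z):
    c,v=ray(d,uv); return c+v*(z-c[2])/v[2]
def tri(obs):
    A=np.zeros((3,3));b=np.zeros(3);L=[]
    for d,uv in obs:
        c,v=ray(d,uv);P=np.eye(3)-np.outer(v,v);A+=P;b+=P@c;L.append((c,P))
    x=np.linalg.solve(A,b); return x,[float(np.linalg.norm(P@(x-c))) for c,P in L]
def proj(d,X):
    K,Rm,t=cam(d); p=(Rm@np.atleast_2d(X).T).T+t; p=p@K.T; return p[:,:2]/p[:,2:]
def crop(d,x0,y0,w,h,s,fn):
    im=d["image"][y0:y0+h,x0:x0+w,::-1]; cv2.imwrite(fn,cv2.resize(im,None,fx=s,fy=s,interpolation=cv2.INTER_CUBIC))
E
python3 - <<'E'
from h import *
t=pickle.load(open("top0.pkl","rb"));s=pickle.load(open("side0.pkl","rb"))
crop(t,165,155,120,110,5,"pics/t_drive.png")
crop(t,340,190,100,75,7,"pics/t_mal.png")
crop(s,195,160,110,80,7,"pics/s_drive.png")
crop(s,245,245,100,75,7,"pics/s_mal.png")
E
```

```text
(no output)
```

View pics/t_drive.png

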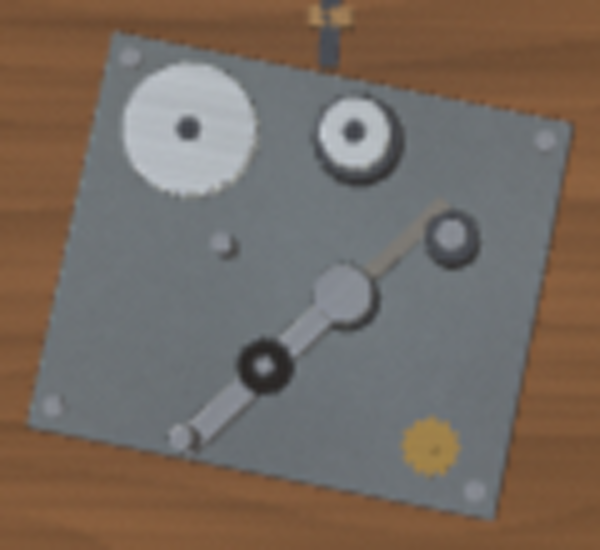

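View pics/t_mal.png

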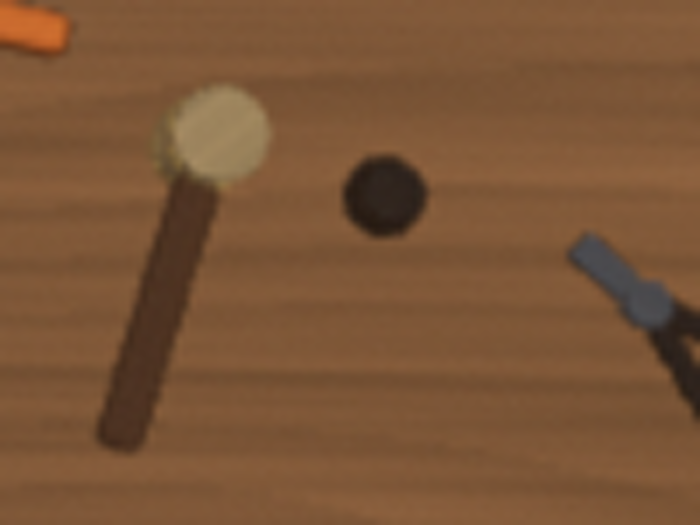

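View pics/s_drive.png

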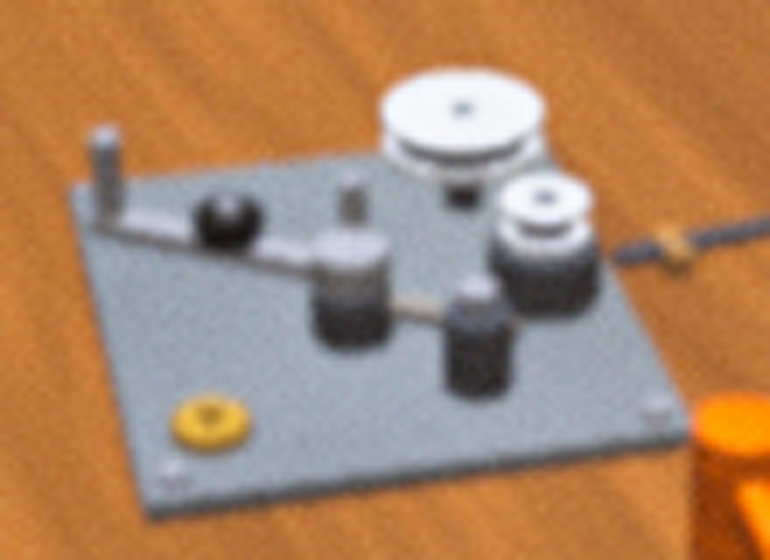

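View pics/s_mal.png

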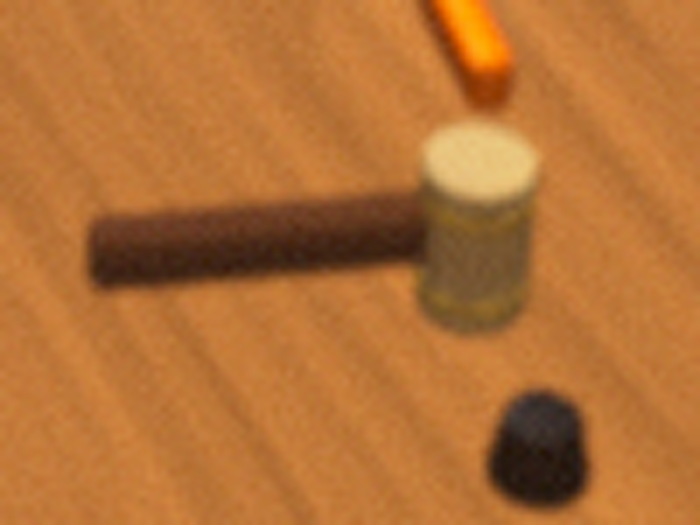

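The crops confirm the wooden mallet. In the top view its head is at about (371.5,209), its handle end at (357,252), and the loupe at (395,218). The drive unit's pin cap is at (255,201.7) and the post at (201.5,242). I'll measure from both views.

```bash
cat > m.py <<'E'
from h import *
from scipy.optimize import least_squares
t=pickle.load(open("top0.pkl","rb"));s=pickle.load(open("side0.pkl","rb"))
T=lambda x,y:(165+(x+.5)/5-.5,155+(y+.5)/5-.5)
S=lambda x,y:(195+(x+.5)/7-.5,160+(y+.5)/7-.5)
TM=lambda x,y:(340+(x+.5)/7-.5,190+(y+.5)/7-.5)
SM=lambda x,y:(245+(x+.5)/7-.5,245+(y+.5)/7-.5)
two={"pin":(T(452,234),S(481,284)),"post":(T(183,437),S(105,132)),"pivot":(T(344,292),S(350,245)),"bigp":(T(189,128),S(463,108)),"smallp":(T(354,132),S(546,197))}
for k,(a,b) in two.items(): print(k,*[np.round(x,4) for x in tri([(t,a),(s,b)])])
print("mallet top",tri([(t,TM(221,134)),(s,SM(480,162))]))
print("handle end on top z48",onz(t,TM(122,433),.048), "start",onz(t,TM(197,190),.048))
print("loupe",tri([(t,TM(385,195)),(s,SM(543,410))]), onz(t,TM(385,195),.026))
a=145*np.pi/180
loc={"pivot":(-.010,-.030,.058),"bigp":(.065,.075,.064),"smallp":(.082,-.018,.064),"post":(-.010+.12*np.cos(a),-.03+.12*np.sin(a),.09),"pin":(.035,-.084,.064)}
def pts(p,X):
    c,sn=np.cos(p[2]),np.sin(p[2]); X=np.atleast_2d(X)
    return np.c_[p[0]+c*X[:,0]-sn*X[:,1],p[1]+sn*X[:,0]+c*X[:,1],X[:,2]]
cor=[((113,33),(.12,.14,.012)),((573,122),(.12,-.14,.012)),((495,520),(-.12,-.14,.012)),((28,428),(-.12,.14,.012))]
def res(p):
    r=[]
    for k in loc:
        X=pts(p,loc[k]); r+=list((proj(t,X)[0]-two[k][0]))+list((proj(s,X)[0]-two[k][1])*.7)
    for c,X in cor: r+=list(proj(t,pts(p,X))[0]-T(*c))
    return np.array(r)
f=least_squares(res,[.5,.1,-.2],loss="soft_l1"); print(f.x,np.round(f.fun,1) ); print(np.round(res(f.x),1))
for k in loc: print(k,np.round(pts(f.x,loc[k]),4))
E
python3 m.py
```

```text
pin [0.5515 0.0567 0.0669] [0.0012 0.0012]
post [0.4325 0.2023 0.0954] [0.0005 0.0005]
pivot [0.5166 0.118  0.062 ] [0.0001 0.0001]
bigp [0.609  0.2077 0.068 ] [0.0006 0.0006]
smallp [0.6088 0.1137 0.0676] [0.001 0.001]
mallet top (array([ 0.53590549, -0.27401557,  0.06548183]), [0.0007705127295769831, 0.0007705127295770022])
handle end on top z48 [ 0.41369229 -0.23621136  0.048     ] start [ 0.51363214 -0.26705416  0.048     ]
loupe (array([ 0.51671795, -0.35042527,  0.02728149]), [0.0023947945135310475, 0.0023947945135310293]) [ 0.51465056 -0.3496328   0.026     ]
[ 0.53173281  0.14638728 -0.17709351] [-0.1  0.2 -0.   0.7 -0.1  0.  -0.2  0.7  0.1 -0.3 -0.2  0.6 -0.2  0.1
 -0.2  1.  -0.1 -0.2 -0.4  0.5 -0.3 -0.6  0.4 -0.3  0.3  0.1 -0.5  0. ]
[-0.1  0.2 -0.   0.7 -0.1  0.  -0.2  0.7  0.1 -0.3 -0.2  0.6 -0.2  0.1
 -0.2  1.  -0.1 -0.2 -0.4  0.5 -0.3 -0.6  0.4 -0.3  0.3  0.1 -0.5  0. ]
pivot [[0.5166 0.1186 0.058 ]]
bigp [[0.6089 0.2088 0.064 ]]
smallp [[0.6093 0.1142 0.064 ]]
post [[0.432  0.2037 0.09  ]]
pin [[0.5514 0.0575 0.064 ]]
```

```bash
cat > plan.py <<'E'
from h import *
from station import manip
def plan(pos,yaw):
    """yaw: heading of tool z in world, tool x down"""
    s=manip.sense(); Rc=R.from_quat(s["tool_rot"]); 
    x=np.array([0,0,-1.]); z=np.array([np.cos(yaw),np.sin(yaw),0]); y=np.cross(z,x)
    Rt=R.from_matrix(np.c_[x,y,z])
    d=Rc.inv().apply(np.array(pos)-s["tcp_pos"])/.025
    w=(Rc.inv()*Rt).as_rotvec()*180/np.pi/5
    m=Rc.as_matrix()
    print("t %.2f"%s["t"],"tcp",np.round(s["tcp_pos"],4),"yaw %.3f"%np.arctan2(m[1,2],m[0,2]),"q",np.round(s["q"],2),"F",np.round(s["force"],1),"gap %.1f"%(s["finger_gap"]*85.4))
    print("  shift",np.round(d,2),"turn",np.round(w,2))
E
python3 - <<'E'
from plan import *
plan((.45,.12,.23),-.299)
plan((.488,-.259,.23),-.299)
E
```

```text
t 0.15 tcp [0.2435 0.575  0.2306] yaw -0.401 q [ 0.99  0.53  1.43  0.    1.18 -0.18] F [ 0.4 -0.1 -0.1] gap 85.1
  shift [  0.04 -13.54  14.71] turn [-1.17 -0.    0.02]
t 0.15 tcp [0.2435 0.575  0.2306] yaw -0.401 q [ 0.99  0.53  1.43  0.    1.18 -0.18] F [ 0.4 -0.1 -0.1] gap 85.1
  shift [  0.06 -26.9   22.02] turn [-1.17 -0.    0.02]
```

Emit:
carry_out([
  [[0,-13.5,14.7,-1.17,0,0,60],[0,-13.5,14.7,-1.17,0,0,60],[0,-13.5,14.7,-1.17,0,0,60],[0,-13.5,14.7,-1.17,0,0,60],[0,-13.5,14.7,-1.17,0,0,60]],
])

```text
t: 0.65
tcp_pos: [0.3477, 0.3461, 0.2312]
tool_rot: [0.105, 0.699, -0.105, 0.699]
force: [-0.1, -0.2, 0.4]
finger_gap: 0.7
```

```bash
python3 -c "
from plan import *
plan((.45,.12,.23),-.299)
plan((.488,-.259,.23),-.299)"
```

```text
t 0.65 tcp [0.3477 0.3461 0.2312] yaw -0.298 q [ 0.56  0.35  1.76 -0.    1.03 -0.72] F [-0.1 -0.2  0.4] gap 59.8
  shift [ 0.05 -7.44  6.57] turn [0.01 0.   0.  ]
t 0.65 tcp [0.3477 0.3461 0.2312] yaw -0.298 q [ 0.56  0.35  1.76 -0.    1.03 -0.72] F [-0.1 -0.2  0.4] gap 59.8
  shift [  0.05 -21.49  12.47] turn [0.01 0.   0.  ]
```

Emit:
carry_out([
  [[0,-21.5,12.5,0,0,0,60],[0,-21.5,12.5,0,0,0,60],[0,-21.5,12.5,0,0,0,60],[0,-21.5,12.5,0,0,0,60],[0,-21.5,12.5,0,0,0,60]],
])

```text
t: 1.15
tcp_pos: [0.4039, 0.1025, 0.2314]
tool_rot: [0.105, 0.699, -0.105, 0.699]
force: [0.8, -0.7, 0.0]
finger_gap: 0.702
```

```bash
python3 -c "
from plan import *
d=manip.snapshot('wrist'); pickle.dump(d,open('wr_d.pkl','wb')); cv2.imwrite('pics/wr_d.png',d['image'][:,:,::-1])
plan((.488,-.259,.23),-.299)"
```

```text
t 1.20 tcp [0.407  0.0955 0.2315] yaw -0.305 q [-0.03  0.25  1.92 -0.01  0.97 -1.3 ] F [ 1.4 -2.8  0.4] gap 59.8
  shift [  0.15 -12.55   7.34] turn [-0.07  0.05  0.05]
```

View pics/wr_d.png

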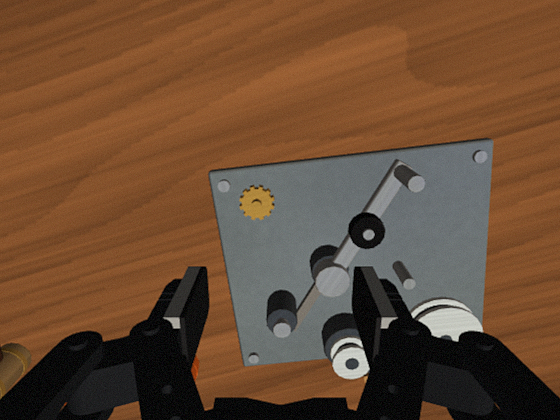

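The wrist view in passing shows the drive: pin cap at (282,328), pivot at (331,280) and post top at (416,183). I'll continue to the mallet.

Emit:
carry_out([
  [[0,-12.5,7.3,0,0,0,60],[0,-12.5,7.3,0,0,0,60],[0,-12.5,7.3,0,0,0,60],[0,-12.5,7.3,0,0,0,60],[0,-12.5,7.3,0,0,0,60]],
])

```text
t: 1.7
tcp_pos: [0.4609, -0.1408, 0.2313]
tool_rot: [0.106, 0.699, -0.105, 0.699]
force: [1.8, 0.2, 0.3]
finger_gap: 0.702
```

```bash
python3 -c "
from plan import *
d=pickle.load(open('wr_d.pkl','rb'))
print(onz(d,(282,328),.063),onz(d,(331,280),.058),onz(d,(416,183),.09))
plan((.488,-.259,.23),-.299)"
```

```text
[0.54954321 0.05933732 0.063     ] [0.51527295 0.1186073  0.058     ] [0.43286252 0.2045927  0.09      ]
t 1.70 tcp [ 0.4609 -0.1408  0.2313] yaw -0.299 q [-0.53  0.34  1.78  0.    1.02 -1.8 ] F [1.8 0.2 0.3] gap 60.0
  shift [ 0.05 -4.2   2.43] turn [-0. -0. -0.]
```

Emit:
carry_out([
  [[0,-4.2,2.4,0,0,0,60],[0,-4.2,2.4,0,0,0,60],[0,-4.2,2.4,0,0,0,60],[0,-4.2,2.4,0,0,0,60],[0,-4.2,2.4,0,0,0,60]],
])

```text
t: 2.2
tcp_pos: [0.4867, -0.2564, 0.2307]
tool_rot: [0.106, 0.7, -0.105, 0.699]
force: [-0.5, 0.4, -0.4]
finger_gap: 0.705
```

```bash
python3 -c "
from plan import *
d=manip.snapshot('wrist'); pickle.dump(d,open('wr_m.pkl','wb')); cv2.imwrite('pics/wr_m.png',d['image'][:,:,::-1])
plan((.488,-.259,.23),-.299)
print(proj(d,[[.536,-.274,.064],[.408,-.2345,.048],[.488,-.259,.048],[.488,-.259,.036]]))"
```

```text
t 2.25 tcp [ 0.4866 -0.2556  0.2308] yaw -0.298 q [-0.69  0.43  1.62  0.    1.09 -1.96] F [ 0.1 -0.6 -0.1] gap 60.1
  shift [ 0.03 -0.11  0.1 ] turn [ 0.01 -0.02 -0.02]
[[277.45149276 235.38843873]
 [276.79937082  76.70752379]
 [277.47338115 176.08060966]
 [277.52576036 172.86400938]]
```

View pics/wr_m.png

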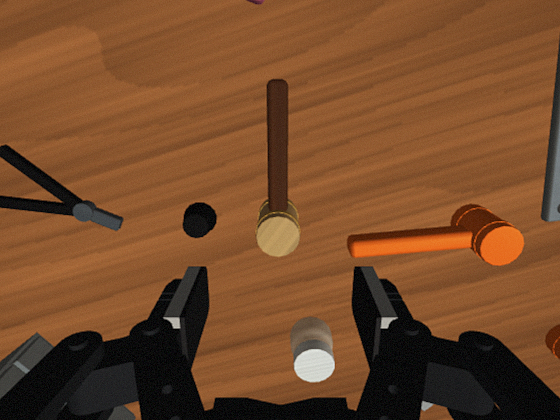

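The wrist view has the wooden mallet's head top at (278,235) against (277.5,235.4) predicted, and the handle along the tool z axis. The position and height are confirmed, so I'll descend.

Emit:
carry_out([
  [[2,-0.1,0.1,0,0,0,55],[4,-0.1,0.1,0,0,0,50],[6,-0.1,0.1,0,0,0,50],[7.3,-0.1,0.1,0,0,0,50],[8,-0.1,0.1,0,0,0,50]],
])

```text
t: 2.75
tcp_pos: [0.487, -0.2566, 0.0286]
tool_rot: [0.106, 0.701, -0.103, 0.697]
force: [0.4, -0.2, 0.1]
finger_gap: 0.584
```

```bash
python3 -c "
from plan import *
d=manip.snapshot('wrist'); pickle.dump(d,open('wr_m2.pkl','wb')); cv2.imwrite('pics/wr_m2.png',d['image'][:,:,::-1])
plan((.488,-.259,.017),-.299)"
```

```text
t 2.80 tcp [ 0.4864 -0.2563  0.0271] yaw -0.297 q [-0.69  0.75  1.76  0.    0.65 -1.96] F [ 0.   0.3 -0.5] gap 50.1
  shift [ 0.4  -0.09  0.1 ] turn [ 0.03 -0.09 -0.04]
```

View pics/wr_m2.png

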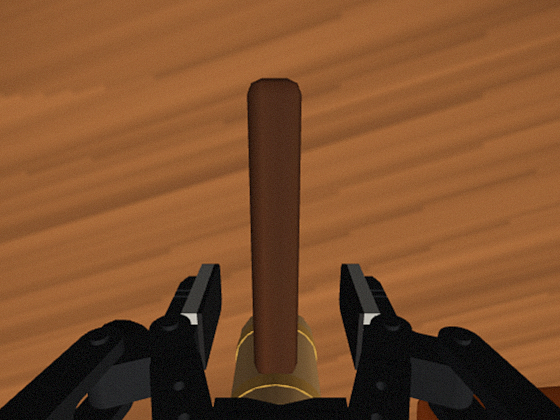

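The pads straddle the handle, which is centred at pixel column 275 against a pad midpoint of 280. I'll lower, shift by 2 mm and close.

Emit:
carry_out([
  [[0.4,-0.08,0.05,0,0,0,50],[0.4,-0.08,0.05,0,0,0,30],[0.4,-0.08,0.05,0,0,0,10],[0.4,-0.08,0.05,0,0,0,5],[0.4,-0.08,0.05,0,0,0,5]],
], force=110)

```text
t: 3.3
tcp_pos: [0.49, -0.2625, 0.0226]
tool_rot: [0.105, 0.699, -0.105, 0.7]
force: [-0.6, 3.3, 5.0]
finger_gap: 0.191
```

Emit:
carry_out([
  [[0,0,0,0,0,0,5],[0,0,0,0,0,0,5],[0,0,0,0,0,0,5],[0,0,0,0,0,0,5],[0,0,0,0,0,0,5]],
])

```text
t: 3.8
tcp_pos: [0.49, -0.2625, 0.0226]
tool_rot: [0.105, 0.699, -0.105, 0.7]
force: [-0.6, 3.2, 6.4]
finger_gap: 0.189
```

```bash
python3 -c "
from plan import *
plan((.488,-.259,.017),-.299)"
```

```text
t 3.80 tcp [ 0.49   -0.2625  0.0226] yaw -0.299 q [-0.69  0.76  1.75  0.    0.63 -1.97] F [-0.6  3.2  6.4] gap 16.1
  shift [ 0.22  0.11 -0.12] turn [0.   0.02 0.  ]
```

Emit:
carry_out([
  [[-0.6,0,0,0,0,0,5],[-1.8,0,0,0,0,0,5],[-3.2,0,0,0,0,0,5],[-4.6,0,0,0,0,0,5],[-5.2,0,0,0,0,0,5]],
])

```text
t: 4.3
tcp_pos: [0.4906, -0.2636, 0.1545]
tool_rot: [0.104, 0.698, -0.106, 0.701]
force: [0.2, 0.3, -2.0]
finger_gap: 0.191
```

```bash
python3 -c "
from plan import *
d=manip.snapshot('wrist'); pickle.dump(d,open('wr_l.pkl','wb')); cv2.imwrite('pics/wr_l.png',d['image'][:,:,::-1])
d=manip.snapshot('side'); pickle.dump(d,open('side_l.pkl','wb')); crop(d,200,180,180,140,4,'pics/side_l.png')
plan((.505,.0695,.15),-.299)"
```

```text
t 4.40 tcp [ 0.4907 -0.2636  0.1539] yaw -0.299 q [-0.69  0.54  1.68 -0.    0.91 -1.97] F [-0.4  0.2 -2.4] gap 16.4
  shift [ 0.1  12.9  -3.38] turn [0.   0.06 0.03]
```

View pics/wr_l.png

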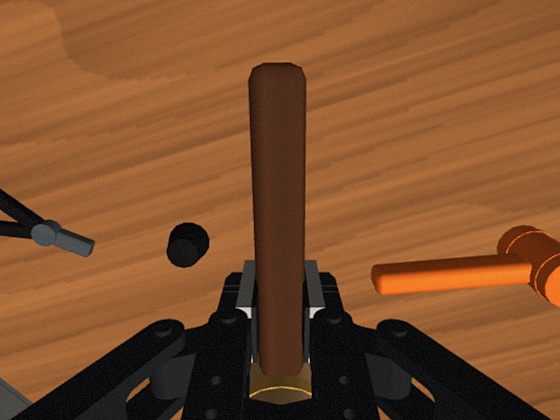

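View pics/side_l.png

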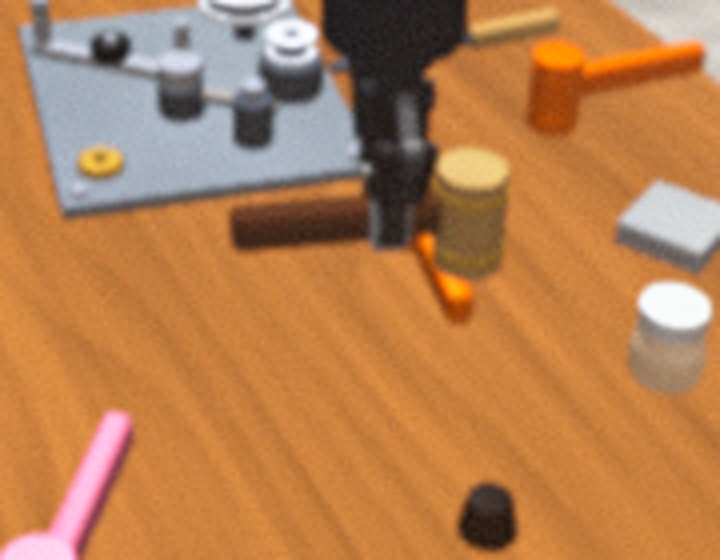

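The mallet is held level; its head is at about (318,222) in the side view. I'll carry it over the pin.

Emit:
carry_out([
  [[0,1.5,-0.4,0,0,0,5],[0,3.3,-0.9,0,0,0,5],[0,5.1,-1.4,0,0,0,5],[0,6.9,-1.9,0,0,0,5],[0,8.5,-2.3,0,0,0,5]],
])

```text
t: 4.9
tcp_pos: [0.4953, -0.0401, 0.1498]
tool_rot: [0.106, 0.701, -0.105, 0.698]
force: [1.1, 0.7, -1.7]
finger_gap: 0.188
```

Emit:
carry_out([
  [[0,1.5,-0.4,0,0,0,5],[0,2.8,-0.7,0,0,0,5],[0,3.8,-0.9,0,0,0,5],[0,4.4,-1.1,0,0,0,5],[0,4.4,-1.1,0,0,0,5]],
])

```text
t: 5.4
tcp_pos: [0.5016, 0.0728, 0.1498]
tool_rot: [0.104, 0.701, -0.104, 0.698]
force: [0.5, -0.0, -2.2]
finger_gap: 0.188
```

```bash
python3 -c "
from plan import *
for n in ('top','side','wrist'):
  d=manip.snapshot(n); pickle.dump(d,open(n+'_p.pkl','wb'))
  if n=='top': crop(d,170,140,120,110,5,'pics/top_p.png')
  if n=='side': crop(d,190,110,130,120,5,'pics/side_p.png')
plan((.505,.0695,.15),-.299)"
```

```text
t 5.55 tcp [0.5026 0.0703 0.1504] yaw -0.299 q [-0.08  0.49  1.8  -0.    0.85 -1.35] F [ 0.3 -1.5 -2.2] gap 15.8
  shift [ 0.02 -0.    0.1 ] turn [ 0.   -0.02  0.01]
```

View pics/top_p.png

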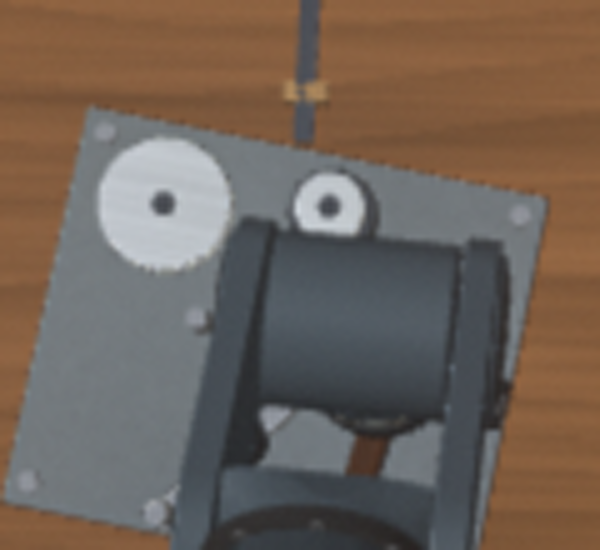

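View pics/side_p.png

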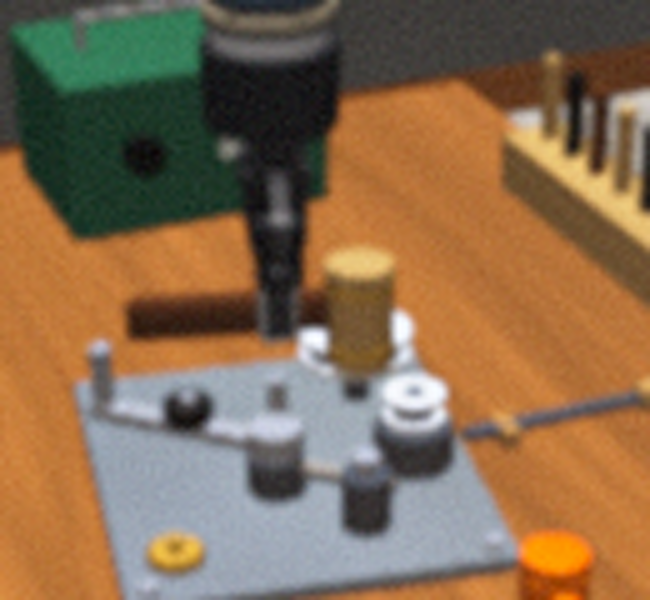

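```bash
python3 -c "
from plan import *
d=pickle.load(open('side_p.pkl','rb'))
u=lambda x,y:(190+(x+.5)/5-.5,110+(y+.5)/5-.5)
# head top centre at z=.1504-.0226+.064
X=onz(d,u(360,263),.1918+.002); print('head by side',X)
P=onz(d,u(367,457),.064+.002); print('pin by side',P)
m=R.from_quat(manip.sense()['tool_rot']).as_matrix(); print('head by grip',np.array([.5026,.0703,0])+m[:,2]*.0474)
"
```

```text
head by side [0.54742443 0.05534862 0.1938    ]
pin by side [0.55057223 0.05363967 0.066     ]
head by grip [ 5.47899701e-01  5.63468354e-02 -7.91536263e-05]
```

Emit:
carry_out([
  [[0.8,0.03,0.12,0,0,0,5],[1.7,0.03,0.12,0,0,0,5],[2.3,0.03,0.12,0,0,0,5],[2.7,0.03,0.12,0,0,0,5],[3.0,0.03,0.12,0,0,0,5]],
], force=120)

```text
t: 6.05
tcp_pos: [0.5054, 0.0695, 0.0761]
tool_rot: [0.105, 0.7, -0.106, 0.698]
force: [-3.7, -1.7, 8.4]
finger_gap: 0.186
```

```bash
python3 -c "
from plan import *
d=manip.snapshot('side'); crop(d,190,110,130,120,5,'pics/side_q.png')
plan((.505,.0695,.0746),-.299)"
```

```text
t 6.10 tcp [0.5055 0.0695 0.0755] yaw -0.300 q [-0.08  0.63  1.85 -0.    0.67 -1.35] F [-1.2 -1.3  0.1] gap 15.7
  shift [ 0.04 -0.01 -0.02] turn [-0.01 -0.02  0.01]
```

View pics/side_q.png

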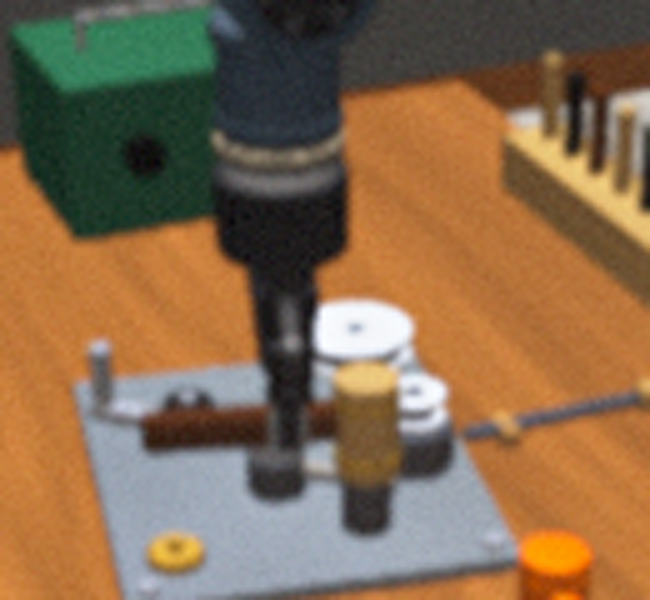

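The head sits on the pin, nearly down. I'll press until the force rises well above the pin's resistance.

Emit:
carry_out([
  [[0.1,0,0,0,0,0,5],[0.2,0,0,0,0,0,5],[0.3,0,0,0,0,0,5],[0.35,0,0,0,0,0,5],[0.35,0,0,0,0,0,5]],
], force=120)

```text
t: 6.6
tcp_pos: [0.5053, 0.0699, 0.072]
tool_rot: [0.105, 0.699, -0.106, 0.7]
force: [-12.9, -1.3, 35.6]
finger_gap: 0.184
```

```bash
python3 -c "
from plan import *
plan((.505,.0695,.0746),-.299)"
```

```text
t 6.60 tcp [0.5053 0.0699 0.072 ] yaw -0.299 q [-0.08  0.63  1.85 -0.    0.66 -1.35] F [-12.9  -1.3  35.6] gap 15.7
  shift [-0.1  -0.02 -0.01] turn [0.   0.01 0.01]
```

The 36 N reaction is far above the pin's 12 N, so it has bottomed. I'll lift and look.

Emit:
carry_out([
  [[-0.4,0,0,0,0,0,5],[-1.2,0,0,0,0,0,5],[-2.4,0,0,0,0,0,5],[-3.4,0,0,0,0,0,5],[-3.6,0,0,0,0,0,5]],
])

```text
t: 7.1
tcp_pos: [0.5087, 0.0701, 0.1603]
tool_rot: [0.106, 0.697, -0.105, 0.702]
force: [1.3, -0.1, -3.0]
finger_gap: 0.188
```

```bash
python3 -c "
from plan import *
d=manip.snapshot('side'); pickle.dump(d,open('side_r.pkl','wb')); crop(d,190,110,130,120,5,'pics/side_r.png')
plan((.49,-.2625,.15),-.299)"
```

```text
t 7.15 tcp [0.5081 0.0702 0.1596] yaw -0.299 q [-0.08  0.48  1.79  0.    0.87 -1.35] F [-0.6 -0.3 -2.6] gap 16.0
  shift [  0.39 -12.93   3.23] turn [-0.    0.06 -0.01]
```

View pics/side_r.png

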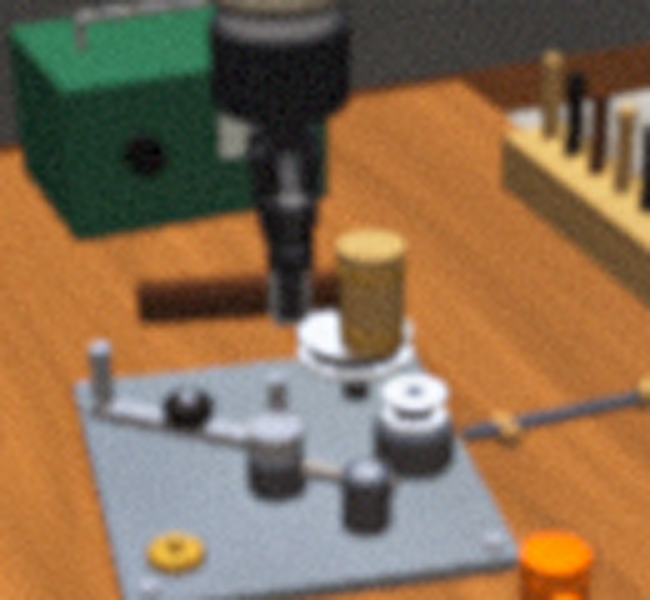

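```bash
python3 -c "
from plan import *
a=pickle.load(open('side_p.pkl','rb'));d=pickle.load(open('side_r.pkl','rb'))
im=np.hstack([cv2.resize(x['image'][190:222,245:285,::-1],None,fx=9,fy=9,interpolation=cv2.INTER_CUBIC) for x in (a,d)])
cv2.imwrite('pics/pincmp.png',im)
print((proj(d,[[.5505,.055,z] for z in (.064,.062,.054,.052,.05)])-[245,190])*9)
plan((.49,-.2625,.15),-.299)"
```

```text
[[160.18392796 102.26420749]
 [160.2037562  107.39979912]
 [160.28272279 127.8524483 ]
 [160.30237829 132.94329872]
 [160.32199951 138.02527106]]
t 7.15 tcp [0.5081 0.0702 0.1596] yaw -0.299 q [-0.08  0.48  1.79  0.    0.87 -1.35] F [-0.6 -0.3 -2.6] gap 16.0
  shift [  0.39 -12.93   3.23] turn [-0.    0.06 -0.01]
```

View pics/pincmp.png

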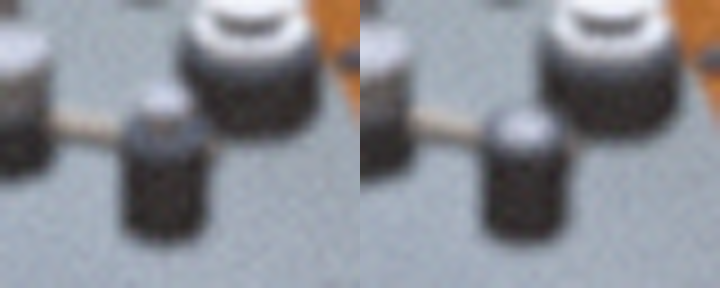

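The cap dropped from row 98 to 126 in the enlarged crop, about 11 mm, and is now almost flush with the boss: the pin is down. I'll carry the mallet back.

Emit:
carry_out([
  [[0,-1.5,0.4,0,0,0,5],[0,-3.3,0.8,0,0,0,5],[0,-5.1,1.3,0,0,0,5],[0,-6.9,1.7,0,0,0,5],[0,-8.5,2.1,0,0,0,5]],
])

```text
t: 7.65
tcp_pos: [0.4928, -0.1498, 0.1559]
tool_rot: [0.106, 0.7, -0.105, 0.698]
force: [0.7, 0.2, -2.8]
finger_gap: 0.185
```

Emit:
carry_out([
  [[0.4,-1.5,0.4,0,0,0,5],[1.5,-2.8,0.7,0,0,0,5],[2.6,-3.8,0.9,0,0,0,5],[3.5,-4.4,1.1,0,0,0,5],[3.8,-4.4,1.1,0,0,0,5]],
])

```text
t: 8.15
tcp_pos: [0.4862, -0.2626, 0.0589]
tool_rot: [0.107, 0.7, -0.106, 0.698]
force: [-0.0, 0.2, -2.8]
finger_gap: 0.187
```

```bash
python3 -c "
from plan import *
d=manip.snapshot('side'); pickle.dump(d,open('side_s.pkl','wb')); crop(d,220,200,140,110,5,'pics/side_s.png')
plan((.49,-.2625,.0226),-.299)"
```

```text
t 8.20 tcp [ 0.4858 -0.2608  0.0588] yaw -0.301 q [-0.7   0.69  1.74  0.    0.71 -1.97] F [-0.6  0.1 -3.2] gap 15.6
  shift [ 1.45 -0.02  0.19] turn [-0.02 -0.07 -0.03]
```

View pics/side_s.png

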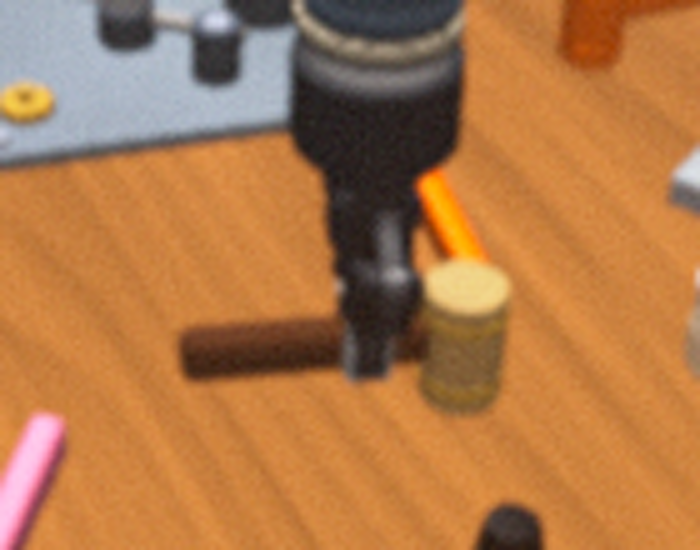

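The mallet hangs level just above its old place, clear of the loupe at crop (510,510). I'll lower it.

Emit:
carry_out([
  [[0.5,0,0.15,0,0,0,5],[1.0,0,0.15,0,0,0,5],[1.25,0,0.15,0,0,0,5],[1.4,0,0.15,0,0,0,5],[1.45,0,0.15,0,0,0,5]],
])

```text
t: 8.7
tcp_pos: [0.4915, -0.2617, 0.0261]
tool_rot: [0.105, 0.699, -0.105, 0.699]
force: [-0.2, -0.2, -1.7]
finger_gap: 0.181
```

```bash
python3 -c "
from plan import *
plan((.49,-.2625,.0226),-.299)"
```

```text
t 8.70 tcp [ 0.4915 -0.2617  0.0261] yaw -0.298 q [-0.69  0.75  1.75 -0.    0.65 -1.96] F [-0.2 -0.2 -1.7] gap 15.5
  shift [ 0.14 -0.05 -0.05] turn [ 0.01 -0.   -0.  ]
```

Emit:
carry_out([
  [[0.05,0,0,0,0,0,5],[0.1,0,0,0,0,0,5],[0.15,0,0,0,0,0,5],[0.2,0,0,0,0,0,5],[0.2,0,0,0,0,0,5]],
], force=60)

```text
t: 9.2
tcp_pos: [0.4915, -0.2624, 0.0227]
tool_rot: [0.105, 0.699, -0.105, 0.7]
force: [-1.4, 1.5, 5.9]
finger_gap: 0.186
```

```bash
python3 -c "
from plan import *
plan((.49,-.2625,.0226),-.299)"
```

```text
t 9.20 tcp [ 0.4915 -0.2624  0.0227] yaw -0.299 q [-0.69  0.76  1.75 -0.    0.64 -1.96] F [-1.4  1.5  5.9] gap 15.9
  shift [ 0.   -0.02 -0.06] turn [0.   0.01 0.  ]
```

The force is now +5.9 N at the same height as the original grasp, so the mallet is seated. I'll open.

Emit:
carry_out([
  [[0,0,0,0,0,0,20],[0,0,0,0,0,0,26],[0,0,0,0,0,0,34],[0,0,0,0,0,0,42],[0,0,0,0,0,0,48]],
], force=30)

```text
t: 9.7
tcp_pos: [0.4915, -0.2623, 0.0212]
tool_rot: [0.105, 0.699, -0.105, 0.699]
force: [0.4, -0.5, 0.9]
finger_gap: 0.563
```

```bash
python3 -c "
from plan import *
d=manip.snapshot('wrist'); cv2.imwrite('pics/wr_rel.png',d['image'][:,:,::-1])
d=manip.snapshot('side'); crop(d,220,200,140,110,5,'pics/side_rel.png')
plan((.49,-.2625,.2),-.299)"
```

```text
t 9.80 tcp [ 0.4914 -0.2622  0.0212] yaw -0.299 q [-0.69  0.76  1.75 -0.    0.64 -1.96] F [ 0.9 -0.1  0. ] gap 47.9
  shift [-7.15 -0.03 -0.05] turn [ 0. -0. -0.]
```

View pics/wr_rel.png

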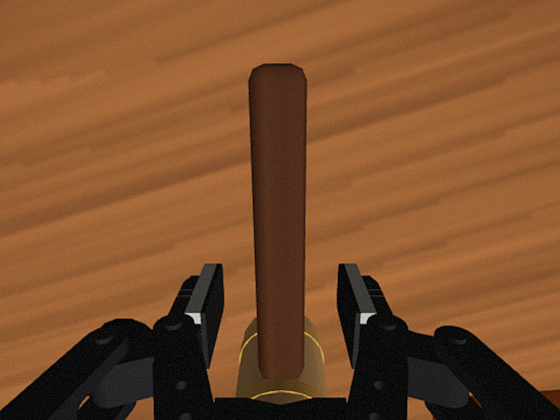

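View pics/side_rel.png

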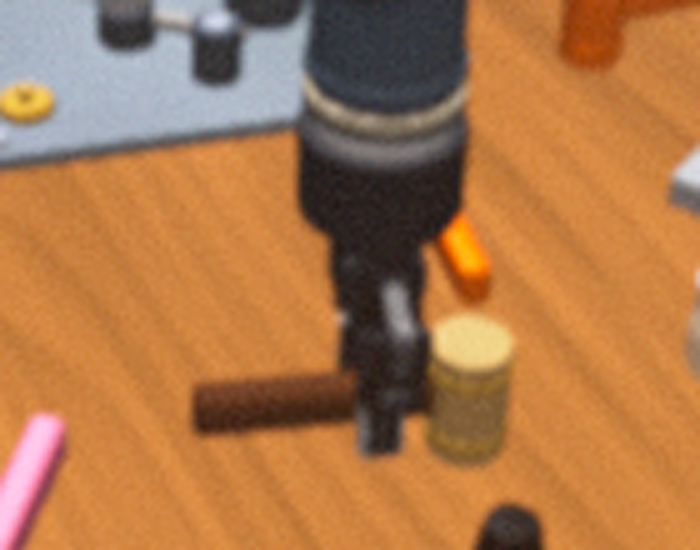

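The mallet stands upright and free, with gaps on both sides of the handle. I'll rise straight up.

Emit:
carry_out([
  [[-0.8,0,0,0,0,0,50],[-2.4,0,0,0,0,0,50],[-4.2,0,0,0,0,0,50],[-6,0,0,0,0,0,50],[-7,0,0,0,0,0,50]],
])

```text
t: 10.3
tcp_pos: [0.4926, -0.2631, 0.2]
tool_rot: [0.104, 0.698, -0.106, 0.701]
force: [1.5, -0.3, -0.5]
finger_gap: 0.587
```

```bash
python3 -c "
from plan import *
d=manip.snapshot('side'); crop(d,220,200,140,110,5,'pics/side_up.png')
plan((.432,.204,.2),-.299)
plan((.432,.204,.2),.3)
plan((.432,.204,.2),-1.1)"
```

```text
t 10.35 tcp [ 0.4942 -0.2643  0.2031] yaw -0.298 q [-0.69  0.47  1.63  0.    1.02 -1.96] F [ 0.7 -0.3  2.5] gap 50.3
  shift [-0.04 17.17 -7.88] turn [0.01 0.12 0.05]
t 10.35 tcp [ 0.4942 -0.2643  0.2031] yaw -0.298 q [-0.69  0.47  1.63  0.    1.02 -1.96] F [ 0.7 -0.3  2.5] gap 50.3
  shift [-0.04 17.17 -7.88] turn [-6.86  0.1   0.09]
t 10.35 tcp [ 0.4942 -0.2643  0.2031] yaw -0.298 q [-0.69  0.47  1.63  0.    1.02 -1.96] F [ 0.7 -0.3  2.5] gap 50.3
  shift [-0.04 17.17 -7.88] turn [ 9.19  0.14 -0.  ]
```

View pics/side_up.png

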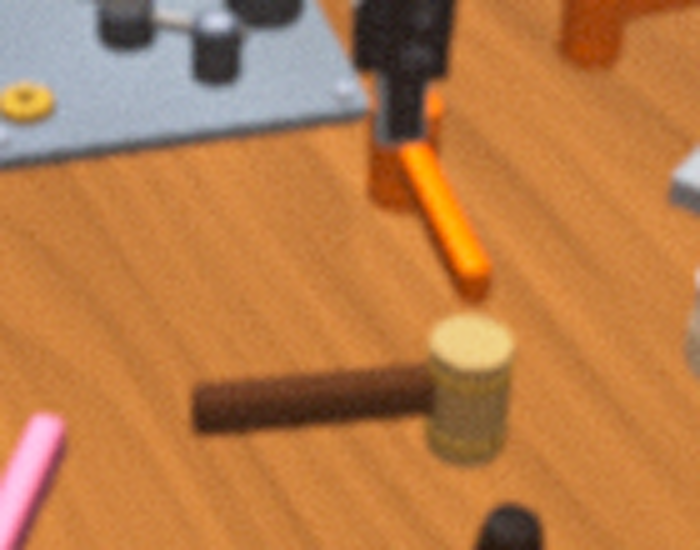

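The mallet is standing undisturbed in the side view. Next is the post: jaws roughly tangential, tool-z yaw −1.4, first to a hover.

Emit:
carry_out([
  [[0,17.2,-7.9,12.6,0,0,50],[0,17.2,-7.9,12.6,0,0,50],[0,17.2,-7.9,12.6,0,0,50],[0,17.2,-7.9,12.6,0,0,50],[0,17.2,-7.9,12.6,0,0,50]],
])

```text
t: 10.85
tcp_pos: [0.4601, -0.0262, 0.1961]
tool_rot: [0.343, 0.618, -0.343, 0.618]
force: [1.1, 0.1, -0.0]
finger_gap: 0.582
```

```bash
python3 -c "
from plan import *
plan((.432,.204,.19),-1.4)"
```

```text
t 10.85 tcp [ 0.4601 -0.0262  0.1961] yaw -1.013 q [-0.3   0.36  1.87  0.    0.91 -0.86] F [ 1.1  0.1 -0. ] gap 49.7
  shift [ 0.25  3.92 -8.41] turn [ 4.43 -0.    0.  ]
```

Emit:
carry_out([
  [[0,3.9,-8.4,4.4,0,0,45],[0,3.9,-8.4,4.4,0,0,45],[0,3.9,-8.4,4.4,0,0,45],[0,3.9,-8.4,4.4,0,0,45],[0,3.9,-8.4,4.4,0,0,45]],
])

```text
t: 11.35
tcp_pos: [0.4305, 0.2034, 0.1962]
tool_rot: [0.453, 0.543, -0.453, 0.543]
force: [1.1, 0.4, 0.2]
finger_gap: 0.525
```

```bash
python3 -c "
from plan import *
d=manip.snapshot('wrist'); pickle.dump(d,open('wr_post.pkl','wb')); cv2.imwrite('pics/wr_post.png',d['image'][:,:,::-1])
plan((.432,.204,.12),-1.4)
print(proj(d,[[.432,.204,.09]]))"
```

```text
t 11.40 tcp [0.4287 0.2102 0.1964] yaw -1.386 q [0.22 0.38 1.83 0.01 0.92 0.03] F [-0.3  3.5  0.5] gap 44.9
  shift [3.05 0.08 0.28] turn [ 0.16 -0.06 -0.01]
[[281.03653881 200.68458126]]
```

View pics/wr_post.png

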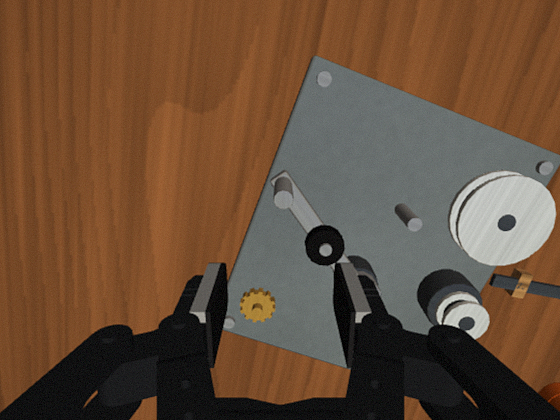

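The post top is at (285,201) against (281,201) predicted, while the arm was still settling. I'll lower partway and look again.

Emit:
carry_out([
  [[0.8,0,0,0,0,0,45],[1.8,0,0,0,0,0,45],[2.8,0,0,0,0,0,45],[3.4,0,0,0,0,0,45],[3.6,0,0,0,0,0,45]],
])

```text
t: 11.9
tcp_pos: [0.4299, 0.2012, 0.1046]
tool_rot: [0.452, 0.544, -0.454, 0.542]
force: [-0.2, 0.1, -0.6]
finger_gap: 0.527
```

```bash
python3 -c "
from plan import *
d=manip.snapshot('wrist'); pickle.dump(d,open('wr_post2.pkl','wb')); cv2.imwrite('pics/wr_post2.png',d['image'][:,:,::-1])
plan((.4325,.204,.058),-1.4)
print(proj(d,[[.4325,.204,.09]]))"
```

```text
t 11.95 tcp [0.4302 0.2012 0.1048] yaw -1.391 q [ 0.2   0.54  1.92 -0.    0.69  0.02] F [ 0.5 -0.1  0.2] gap 44.8
  shift [ 1.87  0.12 -0.09] turn [0.1  0.   0.04]
[[284.94930976 257.8720848 ]]
```

View pics/wr_post2.png

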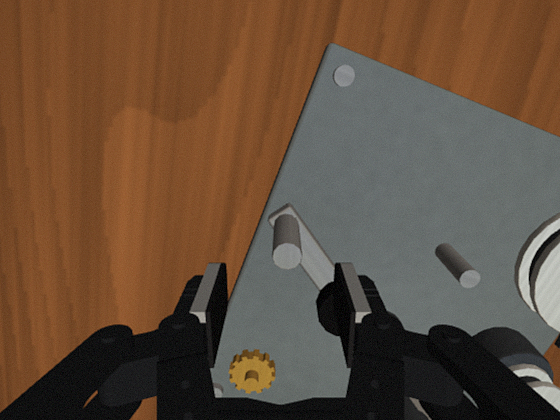

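The post top is at (287,254), within 2 mm of prediction. I'll lower around it and pinch.

Emit:
carry_out([
  [[0.5,0.16,-0.15,0,0,0,45],[1.2,0.16,-0.15,0,0,0,45],[1.7,0.16,-0.15,0,0,0,40],[1.85,0.16,-0.15,0,0,0,30],[1.85,0.16,-0.15,0,0,0,22]],
], force=40)

```text
t: 12.45
tcp_pos: [0.4347, 0.2062, 0.0599]
tool_rot: [0.453, 0.543, -0.453, 0.543]
force: [0.7, -0.2, -0.4]
finger_gap: 0.263
```

Emit:
carry_out([
  [[0,0,0,0,0,0,5],[0,0,0,0,0,0,5],[0,0,0,0,0,0,5],[0,0,0,0,0,0,5],[0,0,0,0,0,0,5]],
])

```text
t: 12.95
tcp_pos: [0.4329, 0.206, 0.0603]
tool_rot: [0.453, 0.543, -0.454, 0.542]
force: [-5.6, 2.1, 2.5]
finger_gap: 0.147
```

```bash
python3 -c "
from plan import *
d=manip.snapshot('wrist'); cv2.imwrite('pics/wr_post3.png',d['image'][:,:,::-1])
piv=np.array([.5166,.1186])
for th in (134.85,124,113,102,91,82,80.45,77): plan(tuple(piv+.12*np.array([np.cos(np.radians(th)),np.sin(np.radians(th))]))+(.058,),-1.4)
" | grep -v '^$'
```

```text
t 13.00 tcp [0.4329 0.206  0.0603] yaw -1.391 q [0.21 0.64 1.93 0.   0.58 0.03] F [-5.6  0.2  2.3] gap 12.4
  shift [ 0.09 -0.05  0.09] turn [ 0.1  -0.    0.03]
t 13.00 tcp [0.4329 0.206  0.0603] yaw -1.391 q [0.21 0.64 1.93 0.   0.58 0.03] F [-5.6  0.2  2.3] gap 12.4
  shift [ 0.09  0.74 -0.36] turn [ 0.1  -0.    0.03]
t 13.00 tcp [0.4329 0.206  0.0603] yaw -1.391 q [0.21 0.64 1.93 0.   0.58 0.03] F [-5.6  0.2  2.3] gap 12.4
  shift [ 0.09  1.62 -0.64] turn [ 0.1  -0.    0.03]
t 13.00 tcp [0.4329 0.206  0.0603] yaw -1.391 q [0.21 0.64 1.93 0.   0.58 0.03] F [-5.6  0.2  2.3] gap 12.4
  shift [ 0.08  2.53 -0.76] turn [ 0.1  -0.    0.03]
t 13.00 tcp [0.4329 0.206  0.0603] yaw -1.391 q [0.21 0.64 1.93 0.   0.58 0.03] F [-5.6  0.2  2.3] gap 12.4
  shift [ 0.08  3.45 -0.7 ] turn [ 0.1  -0.    0.03]
t 13.00 tcp [0.4329 0.206  0.0603] yaw -1.391 q [0.21 0.64 1.93 0.   0.58 0.03] F [-5.6  0.2  2.3] gap 12.4
  shift [ 0.08  4.18 -0.52] turn [ 0.1  -0.    0.03]
t 13.00 tcp [0.4329 0.206  0.0603] yaw -1.391 q [0.21 0.64 1.93 0.   0.58 0.03] F [-5.6  0.2  2.3] gap 12.4
  shift [ 0.08  4.3  -0.48] turn [ 0.1  -0.    0.03]
t 13.00 tcp [0.4329 0.206  0.0603] yaw -1.391 q [0.21 0.64 1.93 0.   0.58 0.03] F [-5.6  0.2  2.3] gap 12.4
  shift [ 0.08  4.57 -0.37] turn [ 0.1  -0.    0.03]
```

View pics/wr_post3.png

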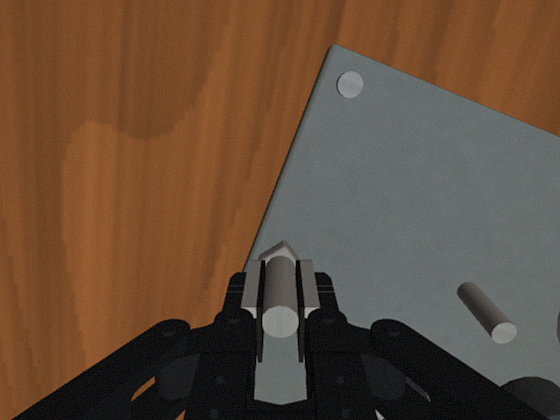

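The post is pinched, with a 12 mm gap reading. I'll swing along the arc.

Emit:
carry_out([
  [[0,0.4,-0.22,0,0,0,5],[0,0.78,-0.42,0,0,0,5],[0,1.2,-0.56,0,0,0,5],[0,1.65,-0.7,0,0,0,5],[0,2.1,-0.78,0,0,0,5]],
], force=40)

```text
t: 13.5
tcp_pos: [0.4779, 0.2366, 0.0602]
tool_rot: [0.453, 0.545, -0.456, 0.539]
force: [-11.7, 10.7, 6.9]
finger_gap: 0.143
```

```bash
cat > arc.py <<'E'
from plan import *
piv=np.array([.5166,.1186])
s=manip.sense(); v=s["tcp_pos"][:2]-piv; th=np.degrees(np.arctan2(v[1],v[0])); print("angle",th,"r",np.hypot(*v),"idler",np.radians(134.85-th),"F",s["force"])
import sys
for th in map(float,sys.argv[1:]): print(th); plan(tuple(piv+.12*np.array([np.cos(np.radians(th)),np.sin(np.radians(th))]))+(.06,),-1.4)
E
python3 arc.py 113 107 102 96 91 86 80.45 77
```

```text
angle 108.14888169080797 r 0.12418072362514374 idler 0.4660224284599422 F [-11.68248134  10.65161444   6.94796909]
113.0
t 13.50 tcp [0.4779 0.2366 0.0602] yaw -1.395 q [0.25 0.67 1.79 0.01 0.69 0.07] F [-11.7  10.7   6.9] gap 12.2
  shift [ 0.01 -0.38  0.24] turn [ 0.06 -0.05  0.1 ]
107.0
t 13.50 tcp [0.4779 0.2366 0.0602] yaw -1.395 q [0.25 0.67 1.79 0.01 0.69 0.07] F [-11.7  10.7   6.9] gap 12.2
  shift [0.01 0.12 0.15] turn [ 0.06 -0.05  0.1 ]
102.0
t 13.50 tcp [0.4779 0.2366 0.0602] yaw -1.395 q [0.25 0.67 1.79 0.01 0.69 0.07] F [-11.7  10.7   6.9] gap 12.2
  shift [0.   0.54 0.12] turn [ 0.06 -0.05  0.1 ]
96.0
t 13.50 tcp [0.4779 0.2366 0.0602] yaw -1.395 q [0.25 0.67 1.79 0.01 0.69 0.07] F [-11.7  10.7   6.9] gap 12.2
  shift [-0.    1.04  0.13] turn [ 0.06 -0.05  0.1 ]
91.0
t 13.50 tcp [0.4779 0.2366 0.0602] yaw -1.395 q [0.25 0.67 1.79 0.01 0.69 0.07] F [-11.7  10.7   6.9] gap 12.2
  shift [-0.01  1.45  0.18] turn [ 0.06 -0.05  0.1 ]
86.0
t 13.50 tcp [0.4779 0.2366 0.0602] yaw -1.395 q [0.25 0.67 1.79 0.01 0.69 0.07] F [-11.7  10.7   6.9] gap 12.2
  shift [-0.01  1.86  0.26] turn [ 0.06 -0.05  0.1 ]
80.45
t 13.50 tcp [0.4779 0.2366 0.0602] yaw -1.395 q [0.25 0.67 1.79 0.01 0.69 0.07] F [-11.7  10.7   6.9] gap 12.2
  shift [-0.01  2.31  0.4 ] turn [ 0.06 -0.05  0.1 ]
77.0
t 13.50 tcp [0.4779 0.2366 0.0602] yaw -1.395 q [0.25 0.67 1.79 0.01 0.69 0.07] F [-11.7  10.7   6.9] gap 12.2
  shift [-0.02  2.58  0.5 ] turn [ 0.06 -0.05  0.1 ]
```

The radius reads 4 mm large and there is some radial force, so I'll put the rest of the arc slightly further out.

Emit:
carry_out([
  [[0,0.46,-0.14,0,0,0,5],[0,1.07,-0.11,0,0,0,5],[0,1.6,-0.02,0,0,0,5],[0,1.95,0.07,0,0,0,5],[0,2.12,0.12,0,0,0,5]],
], force=40)

```text
t: 14.0
tcp_pos: [0.5328, 0.2431, 0.0602]
tool_rot: [0.454, 0.544, -0.454, 0.54]
force: [-8.6, 13.1, 5.2]
finger_gap: 0.151
```

```bash
python3 arc.py 80.45;  python3 -c "
from plan import *
d=manip.snapshot('wrist'); cv2.imwrite('pics/wr_arc.png',d['image'][:,:,::-1])"
```

```text
angle 82.57957586382035 r 0.12558557546170956 idler 0.9122910025902476 F [-8.57459938 13.09607087  5.24048621]
80.45
t 14.00 tcp [0.5328 0.2431 0.0602] yaw -1.395 q [0.24 0.72 1.66 0.01 0.77 0.05] F [-8.6 13.1  5.2] gap 12.9
  shift [0.01 0.1  0.27] turn [ 0.06 -0.05  0.06]
```

View pics/wr_arc.png

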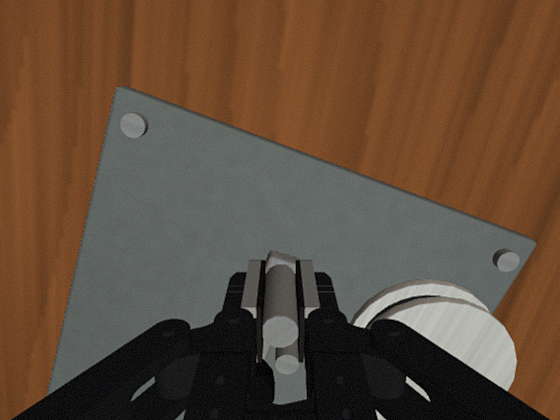

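The arm is almost at its stop post at (289,362). I'll press on gently and ease the radial load.

Emit:
carry_out([
  [[0,0.1,-0.05,0,0,0,5],[0,0.2,-0.08,0,0,0,5],[0,0.3,-0.08,0,0,0,5],[0,0.35,-0.08,0,0,0,5],[0,0.35,-0.08,0,0,0,5]],
], force=40)

```text
t: 14.55
tcp_pos: [0.5365, 0.2431, 0.0599]
tool_rot: [0.449, 0.546, -0.458, 0.54]
force: [-14.9, -3.9, 10.2]
finger_gap: 0.147
```

```bash
python3 arc.py 80.45;  python3 -c "
from plan import *
d=manip.snapshot('wrist'); pickle.dump(d,open('wr_end.pkl','wb')); cv2.imwrite('pics/wr_end.png',d['image'][:,:,::-1])
d=manip.snapshot('side'); pickle.dump(d,open('side_end.pkl','wb')); cv2.imwrite('pics/side_end.png',d['image'][:,:,::-1]);crop(d,200,140,110,95,6,'pics/side_endc.png')
d=manip.snapshot('top');cv2.imwrite('pics/top_end.png',d['image'][:,:,::-1])"; python3 arc.py
```

```text
angle 80.93743467485666 r 0.12602773887637347 idler 0.9409517731202784 F [-14.87711526  -3.86214641  10.22369082]
80.45
t 14.55 tcp [0.5365 0.2431 0.0599] yaw -1.391 q [ 0.24  0.72  1.64 -0.    0.8   0.06] F [-14.9  -3.9  10.2] gap 12.6
  shift [-0.   -0.04  0.24] turn [0.1  0.01 0.18]
angle 80.95604830436314 r 0.1260286536698015 idler 0.9406269039996441 F [-14.62929682  -4.1695903    9.50583057]
```

View pics/wr_end.png

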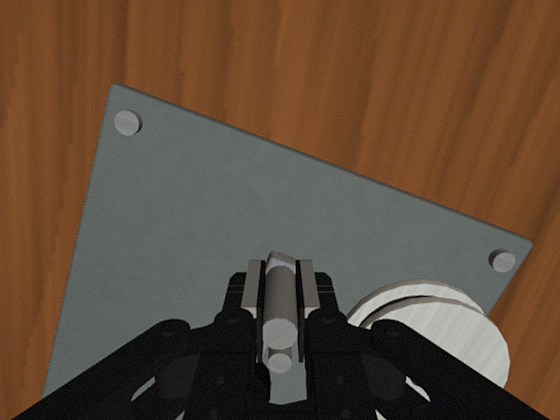

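View pics/side_endc.png

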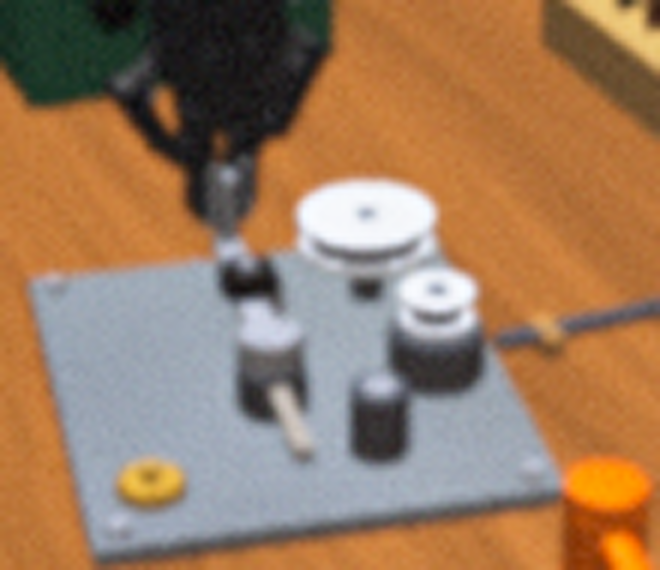

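View pics/side_end.png

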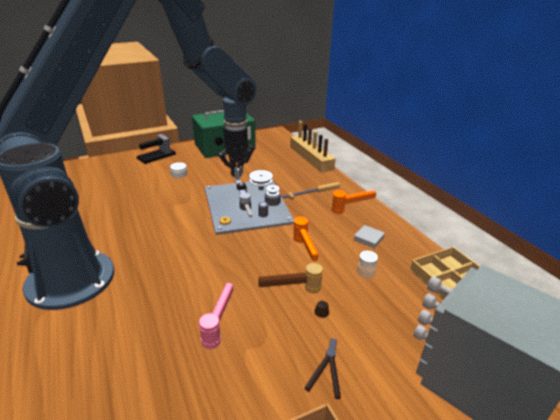

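View pics/top_end.png

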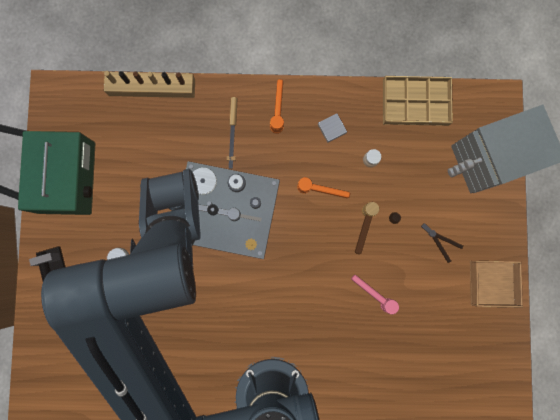

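```bash
python3 -c "
from plan import *
d=cv2.imread('pics/top_end.png'); cv2.imwrite('pics/top_endc.png',cv2.resize(d[190:240,190:270],None,fx=9,fy=9,interpolation=cv2.INTER_CUBIC))"
```

```text
(no output)
```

View pics/top_endc.png

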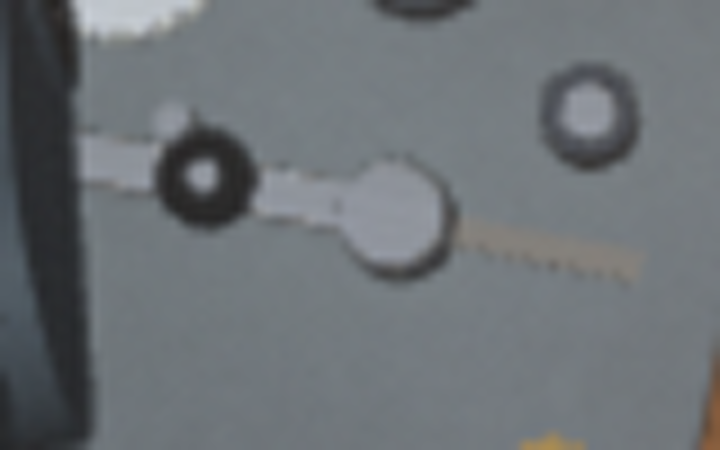

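Emit:
carry_out([
  [[0,0.05,-0.02,0,0,0,5],[0,0.1,-0.02,0,0,0,5],[0,0.1,-0.02,0,0,0,5],[0,0.1,-0.02,0,0,0,5],[0,0.1,-0.02,0,0,0,5]],
], force=40)

```text
t: 15.2
tcp_pos: [0.5366, 0.2432, 0.0598]
tool_rot: [0.447, 0.547, -0.459, 0.539]
force: [-17.2, -6.1, 11.9]
finger_gap: 0.149
```

```bash
python3 arc.py
```

```text
angle 80.90143297799885 r 0.1262124810661149 idler 0.9415801212667521 F [-17.20919009  -6.09774092  11.87008023]
```

A further 2.5 mm of command moved the tool only 0.1 mm while the force rose, so the arm is hard against its stop. The top crop shows the bar touching the stop post at (172,118). The mallet and bystanders look where they were, so I'm handing in.

```bash
python3 -c "
from station import manip
import numpy as np
s=manip.sense(); print(np.abs(s['qd']).max(),s['finger_gap'])
print(manip.sign_off())"
```

```text
0.0018451718632357943 0.14908366885931806
the job is handed in; nothing more can be done
None
```

I drove the locking pin down with the wooden mallet and stood the mallet back on its head where it had been. The gripper now holds the tension arm at its stop. I handed the job in at about 15 s of the 48 s allowed, and the system reported no verdict.

- **Pin:** I pressed until the reaction reached about 36 N, well above the pin's 9–12 N. In the side view the cap had dropped about 11 mm and sat almost flush with the boss.
- **Mallet:** After release there was a visible gap on both sides of the handle and no wrist force. In the last side and top pictures it was upright, and the loupe and other items looked unmoved by eye.
- **Tension arm:** The tool position put the arm angle at about 0.94 rad, and the top view showed the bar touching the stop post. A further 2.5 mm of command moved the tool only 0.1 mm while the force rose to about 18 N, so it was hard against the stop. The fingers pinched the post with a 40 N grip setting, and joint speeds were about 0.002 rad/s.

**Disagreements:**
- Heights measured from two views read 2–5 mm above the stated ones.
- The tool's radius about the pivot read 124–126 mm against the stated 120 mm. It put up to about 13 N of radial load on the arm during the swing, which I then eased.

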